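# Set out the soldering place

## Task

Set out this soldering place for the next pair. Drop the sponge tray flat into the well of the iron stand, slip the solder reel down over the thin steel spindle, lay the tape roll over the short wooden post, and take only the top parts pot off the nest and hang it level in the round hole of the plywood holder. Leave the two pots beneath it nested and standing where they are, never lifting them along.

Things in the scene. Friction and masses are not known exactly. Their poses are not given: they have to be found in the camera images.
- reel: Solder reel standing on end: grey plastic flanges 56 mm across, silver wire between them, 46 mm tall, plain 22 mm bore right through along its z. Origin: centre of the underside, z up. About 250 g. May be gripped across the flanges from any side.
- tape: Roll of black tape lying flat: 64 mm across, 19 mm high, with a 32 mm hole (cardboard core). Origin: centre of the underside, z up. About 50 g.
- tray: Small steel tray with a yellow-brown sponge in it, open side up: 44 mm along its x, 66 mm along its y, 26 mm high, the sponge reaching to 20 mm. Origin: centre of the underside, z up. About 90 g. The two ends (+y and -y) are alike.
- pot_top: Uppermost of three equal whitish parts pots, nested, empty, mouth up, 40 mm tall: tapered body (36 mm across at the foot, 49 at 20 mm height), a flat shoulder, then an upright rim band 62 mm across from 20 to 40 mm height, wall 2.5. Its shoulder rests loosely on the rim of the pot beneath, so only its band shows: the top 20 mm of the nest. Origin: centre of the foot's underside, z up. 30 g.
- pot_mid: The middle pot of the nest, the same as the top one; its origin (centre of the foot's underside) lies 20 mm below that of the top pot. It stays.
- pot_low: The lowest pot of the nest, the same as the others, standing on the table, its origin (centre of the foot's underside) 20 mm below that of the middle pot; the whole nest is 80 mm tall. It stays.
- reel_stand: Fixed solder stand: dark round steel base 84 mm across and 8 mm thick with a thin upright steel spindle, 9 mm across and tapering to a point, its top at 70 mm. Origin: centre of the base's underside on the table, on the spindle's axis, z up. The reel belongs on it, lying on the base (the reel's underside then at 8 mm).
- tape_post: Fixed tape holder: plywood base 80 x 80 mm and 12 mm thick with a short upright wooden post, 18 mm across and tapering to 10 mm, its top at 40 mm. Origin: centre of the base's underside on the table, on the post's axis, z up. The tape belongs on it, lying flat on the base (the roll's underside then at 12 mm).
- iron_stand: Fixed soldering-iron stand: light blue base 90 mm (x) by 170 mm (y), 22 high. A rectangular well for the tray, 54 (x) by 76 (y) mm, 12 deep, is centred at (0, -38) mm, floor at 10 mm; seated, the tray's top is at 36 mm. At y = +52 mm an empty wire spring guard slopes up towards +x, to 125 mm high. Origin: centre of the underside on the table, z up.
- pot_holder: Fixed plywood block 90 x 90 mm and 30 mm high with a round hole 53 mm across right through its middle. A pot hangs in it with its shoulder on the block's top (the foot then at 10 mm, the rim at 50 mm). Origin: centre of the underside on the table, z up.
There are look-alikes about, which are no part of the job. Leave any black or green look-alike of the pot_top alone.

How it is judged:
By the outcome, as a careful person would: the job done as asked, in the order asked, and still so for the second after the job is handed in, with the robot touching nothing.
It also fails if it takes over 128 s, if anything falls off the work surface, if the arm or the gripper's body presses on something with over 40 N, if the wrist force passes 120 N, or if a joint passes its speed limit or range.

## Robot

A 6-joint arm with a two-finger parallel gripper is mounted at the origin on the work surface. World frame = base frame: x ahead of the robot, y to its left, z up, the work surface at z = 0. Lengths are in m, angles in rad, forces in N, time in s.
With the tool pointing down it reaches from about 0.375 to 0.9 m from the base axis. Payload 3.1 kg.
Tool frame: the origin (TCP) lies at the very end of the fingers, on their centre line; the grasp point (between the pads) lies behind it (robot.grasp_offset is the z of the grasp point in the tool frame, in m); z points along the fingers, y is the line along which they close (so a half turn about z gives the same grasp; the last joint's range is limited). The gripper opens to 87 mm and grips with 3 to 60 N. Pads are 19 mm wide; open, the fingers measure 117 mm over their backs; the gripper's body (75 mm by 190 mm) begins 51 mm behind the grasp point.
Start: joints at [1.067, 0.527, 1.433, -0, 1.181, -0.178], TCP at [0.2, 0.592, 0.223] pointing down, gripper open.
Joint ranges: [-3.08, 3.08], [-0.75, 2.2], [0.22, 2.44], [-1.43, 4.57], [0, 2.65], [-2.85, 2.85]. Speed limits (rad/s): [2.79, 2.79, 3.14, 3.14, 3.14, 3.14].

## Interface

Orientations are given as [roll, pitch, yaw] about the fixed x, y, z axes, in that order (R = Rz(yaw) Ry(pitch) Rx(roll)).
In Python, from cell import robot gives the robot as it stands. Calls block until the motion is done:
- robot.move_ptp(position, orientation): joint-space move of the TCP to a pose.
- robot.move_linear(position, frame=None, rate=0.15): straight line of the TCP; frame=None keeps the orientation; rate is the mean speed in m/s.
- robot.move_joints(angles): joint-space move.
- robot.set_gripper(opening): finger opening in m; the grip force is fixed at half the most; returns when the fingers have stopped.
- robot.wait(seconds).
- robot.ik(position, orientation): joint angles nearest the present ones, or None.
- robot.capture(name): name is "scene" or "top" or "wrist"; returns (picture, depth): 384x512x3 uint8, blue, green, red; 384x512 float32, m along the optical axis (not along the pixel's ray), 0 where there is no reading.
- robot.camera_model(name): a dict with "intrinsics" (3x3 intrinsics, pixels), "k1" (the pictures are not rectified: a ray, as slopes to the right and down, at radius r is drawn at 1 + k1 r^2 times it, then the intrinsics apply), "pose" (4x4, takes a point from camera to world coordinates); the wrist camera has in their place "T_tool_cam" (4x4, takes a point from camera to tool coordinates, whose origin is the TCP and whose axes are the flange's). Camera axes: x right, y down, z forward; pixel columns grow to the right and rows downward; lengths in m; the calibration is good to about 2 mm. A picture is of the moment at which its call begins: read the wrist's pose just before it. camera_model takes no time and is no camera call.
A pose or a line that the arm cannot do raises robot.Unreachable and nothing moves.
- robot.close_job(): hands the job in; it is judged then, once.
Readings, each from a call of its own:
- robot.get_t(): time.
- robot.get_q(): joint angles.
- robot.get_joint_velocities(): joint speeds.
- robot.get_tau(): joint torques, N m.
- robot.get_tcp_pos(): TCP position.
- robot.get_tool_rot(): TCP orientation.
- robot.get_ft_force(): force on the tool from outside, world axes, zero at the start.
- robot.get_wrist_torque(): the same for the moment, N m.
- robot.get_gripper_width(): finger opening in m.
- robot.get_grasp_force(): force on a finger pad.
Only numpy, scipy, OpenCV 4.12 (cv2) and the standard library are available. Lean on these libraries where they do the work, as an engineer would, in place of code of your own. Each camera call takes 0.05 s, during which the arm holds its last target. There are 200 camera calls.

## Working session

There is one attempt and no reset: what is moved stays moved. The work goes in short steps, each a Python script; the robot and the scene stay as the last script left them, time stands still between calls to the robot, and variables do not carry over. Pictures are saved under pics/ and viewed, at most 14 in all, crops included, and the job is handed in when it is done.

```bash
ls; mkdir -p pics; python3 - <<'E'
from cell import robot
import cv2,numpy as np
for n in("scene","top"):
    im,d=robot.capture(n); cv2.imwrite(f"pics/{n}0.png",im); np.save(f"{n}0.npy",d)
    m=robot.camera_model(n); print(n,m["intrinsics"],m["k1"],np.round(m["pose"],3), (d>0).mean())
print(robot.camera_model("wrist"),robot.grasp_offset,robot.get_t(),robot.get_tool_rot(),robot.get_gripper_width())
E
```

```text
pics
scene [[421.19297632   0.         252.28852207]
 [  0.         421.19297632 192.27223316]
 [  0.           0.           1.        ]] -0.0567981285037859 [[ 0.852  0.377 -0.363  0.831]
 [ 0.524 -0.62   0.584 -0.587]
 [-0.005 -0.688 -0.726  0.772]
 [ 0.     0.     0.     1.   ]] 0.9958394368489584
top [[377.00428811   0.         255.6923762 ]
 [  0.         377.00428811 184.68512603]
 [  0.           0.           1.        ]] -0.037969367785224285 [[ 0.022 -0.982  0.187  0.276]
 [-1.    -0.018  0.021  0.003]
 [-0.017 -0.188 -0.982  0.954]
 [ 0.     0.     0.     1.   ]] 0.996002197265625
{'intrinsics': array([[318.42864002,   0.        , 253.78272087],
       [  0.        , 318.42864002, 198.39709849],
       [  0.        ,   0.        ,   1.        ]]), 'k1': -0.08777596031581357, 'T_tool_cam': array([[ 2.03491715e-04, -9.64185516e-01, -2.65228675e-01,
         7.25134270e-02],
       [ 9.99999783e-01,  3.01278449e-05,  6.57707313e-04,
        -2.75666482e-05],
       [-6.26161096e-04, -2.65228751e-01,  9.64185313e-01,
        -1.64366312e-01],
       [ 0.00000000e+00,  0.00000000e+00,  0.00000000e+00,
         1.00000000e+00]])} -0.0187 0.1 [-3.13965503e+00 -3.69256280e-04  2.81577788e+00] 0.08670992543185556
```

View pics/scene0.png

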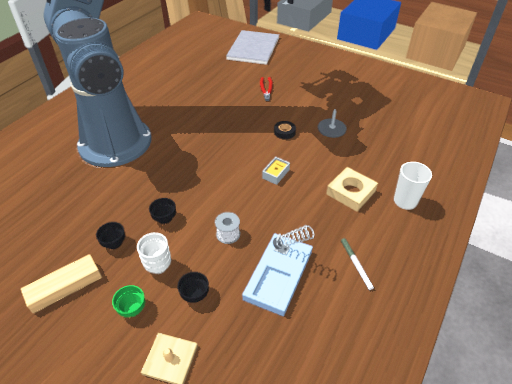

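View pics/top0.png

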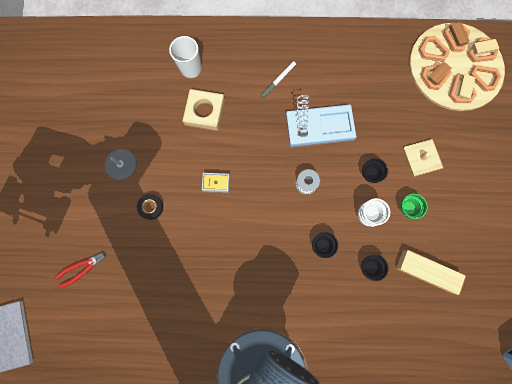

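The top view shows these parts, as (column, row):
- **Parts to move:** tray (216,182), reel (308,181), tape (150,206), white nest (374,212).
- **Fixtures:** iron stand (321,125) with its well on the right, reel stand (120,163), tape post (424,156), pot holder (203,110).
- **Look-alikes to leave alone:** black pots at (374,170), (324,244) and (374,267), green pot at (414,206). There is also a tall white cup at (185,57).

The nest is the one at (374,212): it is the only whitish, stacked one.

Next I get coarse positions from the top view, then plan close wrist views.

```bash
cat > h.py <<'E'
from cell import robot
import cv2,numpy as np
from scipy.spatial.transform import Rotation as R
def rays(m,px):
    px=np.asarray(px,float).reshape(-1,1,2)
    n=cv2.undistortPoints(px,m["intrinsics"],np.array([m["k1"],0,0,0.])).reshape(-1,2)
    return np.c_[n,np.ones(len(n))]
def plane(m,T,px,z):
    d=rays(m,px)@T[:3,:3].T
    return (T[:3,3]+d*((z-T[2,3])/d[:,2])[:,None])
def pose():
    T=np.eye(4); T[:3,:3]=R.from_euler('xyz',robot.get_tool_rot()).as_matrix(); T[:3,3]=robot.get_tcp_pos(); return T
def cloud(m,T,d):
    h,w=d.shape; g=np.stack(np.meshgrid(np.arange(w),np.arange(h)),-1).reshape(-1,2)
    P=(rays(m,g)*d.reshape(-1,1))@T[:3,:3].T+T[:3,3]
    return P.reshape(h,w,3)
def wrist(name):
    T=pose(); im,d=robot.capture("wrist"); m=robot.camera_model("wrist"); T=T@m["T_tool_cam"]
    cv2.imwrite(f"pics/{name}.png",im); np.savez(f"{name}.npz",im=im,d=d,T=T); return m,T,im,d
def down(p,yaw): return [np.pi,0,yaw]
E
python3 - <<'E'
from h import *
m=robot.camera_model("top");T=m["pose"];d=np.load("top0.npy");P=cloud(m,T,d)
for n,px,z in [("tray",(216,182),.02),("reel",(308,181),.046),("tape",(150,206),.019),("nest",(374,212),.08),("reelst",(120,163),.008),("post",(424,156),.012),("iron",(321,125),.022),("well",(337,123),.01),("holder",(203,110),.03),("black",(374,170),.04),("green",(414,206),.04),("blk2",(324,244),.04),("blk3",(374,267),.04),("cup",(185,55),.1)]:
    p=plane(m,T,px,z)[0]; print(n,np.round(p,3),"r",round(np.hypot(*p[:2]),3),"depthpt",np.round(P[px[1],px[0]],3))
for yaw in (0,np.pi/2,np.pi,-np.pi/2):
  print(yaw,[robot.ik(p,[np.pi,0,yaw]) is not None for p in ([.45,0,.3],[.45,.25,.3],[.45,-.3,.3],[.55,-.3,.3],[.6,0,.3])])
E
```

```text
tray [0.459 0.124 0.02 ] r 0.476 depthpt [0.459 0.124 0.02 ]
reel [ 0.461 -0.106  0.046] r 0.473 depthpt [ 0.47  -0.111  0.002]
tape [0.395 0.288 0.019] r 0.489 depthpt [ 0.398  0.294 -0.001]
nest [ 0.384 -0.255  0.08 ] r 0.46 depthpt [ 0.388 -0.266  0.041]
reelst [0.508 0.379 0.008] r 0.634 depthpt [0.505 0.374 0.021]
post [ 0.539 -0.41   0.012] r 0.677 depthpt [ 0.533 -0.4    0.033]
iron [ 0.615 -0.143  0.022] r 0.631 depthpt [ 0.619 -0.145  0.01 ]
well [ 0.625 -0.187  0.01 ] r 0.653 depthpt [ 0.626 -0.187  0.009]
holder [0.648 0.164 0.03 ] r 0.669 depthpt [ 0.661  0.17  -0.002]
black [ 0.493 -0.27   0.04 ] r 0.562 depthpt [ 0.502 -0.281  0.004]
green [ 0.405 -0.365  0.04 ] r 0.545 depthpt [ 0.41  -0.381  0.001]
blk2 [ 0.309 -0.144  0.04 ] r 0.341 depthpt [ 0.311 -0.15   0.   ]
blk3 [ 0.257 -0.262  0.04 ] r 0.367 depthpt [ 0.257 -0.273  0.003]
cup [0.765 0.205 0.1  ] r 0.792 depthpt [0.807 0.222 0.027]
0 [True, True, True, True, True]
1.5707963267948966 [True, True, True, True, True]
3.141592653589793 [True, True, True, True, True]
-1.5707963267948966 [False, True, True, True, False]
```

```bash
python3 - <<'E'
from h import *
t=robot.get_t()
for n,p in (("L",[.5,.28,.26]),("M",[.53,.04,.26]),("R",[.48,-.28,.26])):
    robot.move_ptp(p,[np.pi,0,np.pi]); robot.wait(.2); wrist("w"+n); print(n,robot.get_t()-t,robot.get_q().round(2),robot.get_tcp_pos())
ims=[cv2.resize(cv2.imread(f"pics/w{n}.png"),(400,300)) for n in "LMR"]+[np.zeros((300,400,3),np.uint8)]
cv2.imwrite("pics/survey.png",np.vstack([np.hstack(ims[:2]),np.hstack(ims[2:])]))
E
```

```text
L 1.8499999999999999 [ 0.32  0.42  1.52  0.    1.2  -1.26] [0.499551   0.28073242 0.25991407]
M 3.0583 [-0.13  0.36  1.62  0.    1.16 -1.71] [0.5299475  0.04127821 0.26000377]
R 4.5417000000000005 [-0.73  0.39  1.56  0.    1.19 -2.3 ] [ 0.48045432 -0.27889774  0.26006055]
```

View pics/survey.png

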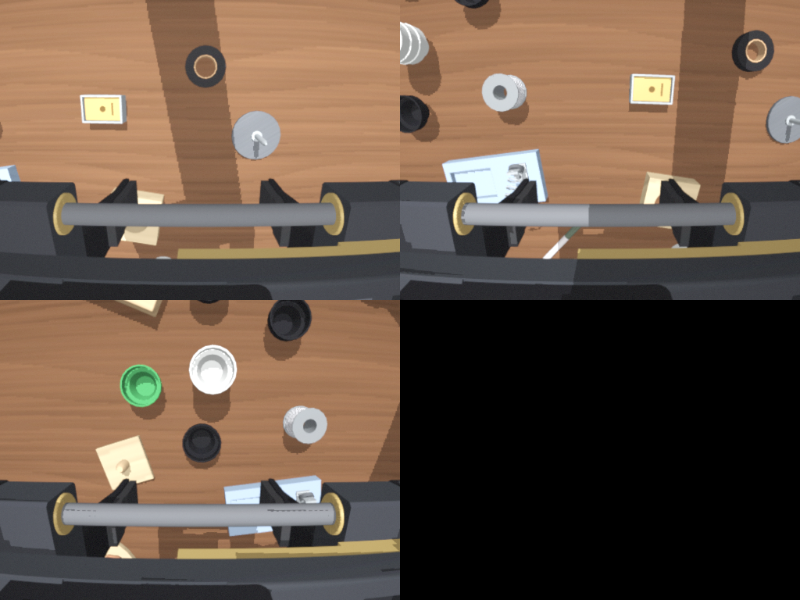

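The survey shows tape at (205,66), tray at (103,108) and reel stand at (256,135) in the first tile. In the second tile the iron-stand well is at about (475,180). In the third, the nest is at (213,369), reel at (305,425), post at (125,463), with the green pot at (140,385) and a black one at (201,441). Now I measure by segmenting each top face by height and casting its contour onto the known plane.

```bash
cat >> h.py <<'E'
def face(m,T,d,c,z,rad,tol=.004,kind="circle"):
    """contour of the surface at height z near c, cast on the plane z"""
    P=cloud(m,T,d); k=((abs(P[...,2]-z)<tol)&(np.hypot(P[...,0]-c[0],P[...,1]-c[1])<rad)&(d>0)).astype(np.uint8)
    cs,_=cv2.findContours(k,cv2.RETR_EXTERNAL,cv2.CHAIN_APPROX_NONE)
    if not cs: return None
    ct=max(cs,key=cv2.contourArea)
    if len(ct)<8: return None
    q=plane(m,T,ct.reshape(-1,2),z)[:,:2].astype(np.float32)
    if kind=="circle":
        (e,ax,a)=cv2.fitEllipse(q); return np.round([*e,*ax],4)
    (e,s,a)=cv2.minAreaRect(q); return np.round([*e,*s,a],4)
E
python3 - <<'E'
from h import *
V={}
for n in "LMR":
    f=np.load(f"w{n}.npz"); V[n]=(robot.camera_model("wrist"),f["T"],f["d"])
for n in("top","scene"):
    m=robot.camera_model(n); V[n]=(m,m["pose"],np.load(n+"0.npy"))
for nm,c,z,r,kd,tol in [("tray",(.459,.124),.026,.05,"r",.0045),("reel",(.461,-.106),.046,.045,"circle",.005),("tape",(.395,.288),.019,.05,"circle",.004),("nest",(.384,-.255),.08,.05,"circle",.005),("reelst",(.508,.379),.008,.06,"circle",.003),("post",(.539,-.41),.012,.065,"r",.004),("iron",(.615,-.143),.022,.11,"r",.004),("holder",(.648,.164),.03,.075,"r",.005),("green",(.405,-.365),.04,.04,"circle",.004),("black",(.493,-.27),.04,.04,"circle",.004)]:
    for n,(m,T,d) in V.items(): print(nm,n,face(m,T,d,c,z,r,tol,kd))
E
```

```text
tray L [4.59800e-01 1.25900e-01 6.88000e-02 4.49000e-02 8.95542e+01]
tray M [4.59900e-01 1.25700e-01 6.74000e-02 4.48000e-02 8.75018e+01]
tray R None
tray top [0.4596 0.1255 0.0436 0.066  1.0212]
tray scene [4.63200e-01 1.21100e-01 7.00000e-02 4.64000e-02 8.87065e+01]
reel L None
reel M [ 0.4644 -0.1064  0.0545  0.0556]
reel R [ 0.4643 -0.1054  0.0548  0.0553]
reel top [ 0.4645 -0.1056  0.0532  0.0541]
reel scene [ 0.4663 -0.1088  0.0542  0.0544]
tape L [0.3955 0.2916 0.0631 0.0633]
tape M [0.3958 0.2913 0.0631 0.0657]
tape R None
tape top [0.395  0.2911 0.0598 0.062 ]
tape scene [0.3985 0.2872 0.0607 0.0625]
nest L None
nest M [ 0.3896 -0.2304  0.0072  0.0354]
nest R [ 0.3852 -0.2597  0.0612  0.0621]
nest top [ 0.3853 -0.2601  0.0603  0.0607]
nest scene [ 0.3871 -0.2622  0.0595  0.0616]
reelst L [0.5063 0.3791 0.0823 0.0833]
reelst M [0.5077 0.3711 0.0654 0.089 ]
reelst R None
reelst top [0.5062 0.3781 0.0807 0.0822]
reelst scene [0.5095 0.3723 0.0776 0.0785]
post L None
post M None
post R [ 0.5371 -0.4064  0.0811  0.0825 16.8664]
post top [ 0.537  -0.4056  0.0808  0.0823 16.1695]
p
[... 211 characters left out ...]
.6177 -0.142   0.0918  0.1713  7.5577]
iron scene [ 0.6195 -0.1452  0.0912  0.172   6.9214]
holder L [6.84400e-01 1.74000e-01 6.67000e-02 3.94000e-02 8.19968e+01]
holder M [6.30600e-01 1.40100e-01 3.41000e-02 5.12000e-02 8.00459e+01]
holder R None
holder top [ 0.6549  0.1661  0.0916  0.0927 80.6931]
holder scene [ 0.6577  0.1601  0.0938  0.0894 81.113 ]
green L None
green M None
green R [ 0.4057 -0.3661  0.0607  0.0615]
green top [ 0.4054 -0.3652  0.0595  0.0602]
green scene [ 0.4069 -0.3676  0.0615  0.0616]
black L None
black M [ 0.4947 -0.272   0.0577  0.0593]
black R [ 0.4948 -0.2738  0.061   0.0613]
black top [ 0.4947 -0.2738  0.0592  0.0602]
black scene [ 0.4951 -0.2756  0.0595  0.0611]
```

Wrist and top measurements agree to about 1 mm. The tray comes first: there is only one, so nothing to tell apart. I use the gripper high on its 44 mm sides so the fingers stay above the stand's top when seated.

```bash
cat >> h.py <<'E'
def st(s): print(s,"t",round(robot.get_t(),1),"w",round(robot.get_gripper_width(),4),"F",robot.get_ft_force().round(1),"tcp",np.round(robot.get_tcp_pos(),4))
def pick(xy,h,yaw,opening=.087,zs=.16):
    o=[np.pi,0,yaw]
    robot.move_ptp([*xy,zs],o); robot.set_gripper(opening)
    robot.move_linear([*xy,h+.03],rate=.25); robot.move_linear([*xy,h],rate=.08); st("at")
    robot.set_gripper(0); robot.wait(.2); st("gripped")
def lower(xy,h,fmax=8,step=.002):
    """step down to h, stop if pushed"""
    f0=robot.get_ft_force()[2]
    z=robot.get_tcp_pos()[2]
    while z>h+1e-4:
        z=max(h,z-step); robot.move_linear([*xy,z],rate=.05)
        if abs(robot.get_ft_force()[2]-f0)>fmax: st("contact"); return False
    return True
E
python3 - <<'E'
from h import *
a=np.pi/2
pick((.4598,.1257),.0145,a,.07)
robot.move_linear([.4598,.1257,.05],rate=.05); robot.move_linear([.4598,.1257,.16],rate=.25); st("up")
th=np.radians(7.56); w=(.6177+.038*np.sin(th),-.1418-.038*np.cos(th)); print(w)
robot.move_ptp([*w,.16],[np.pi,0,a+th]); robot.move_linear([*w,.05],rate=.2); st("over")
print(lower(w,.0255)); st("down")
robot.set_gripper(.062); st("open"); robot.move_linear([*w,.16],rate=.2)
robot.move_ptp([.56,-.16,.26],[np.pi,0,np.pi]); robot.wait(.2); wrist("afterTray")
f=cv2.imread("pics/wR.png"); c=cv2.resize(f[40:240,110:450],(800,470)); cv2.imwrite("pics/cropnest.png",c); st("end")
E
```

```text
at t 8.4 w 0.07 F [-0.6  0.3  0.8] tcp [0.4601 0.1257 0.0149]
gripped t 9.2 w 0.0433 F [-0.7  0.2  2.8] tcp [0.4599 0.1257 0.0147]
up t 10.7 w 0.0436 F [ 0.   0.7 -0.4] tcp [0.4591 0.1257 0.1594]
(np.float64(0.6226994456455067), np.float64(-0.17946968998064125))
over t 12.7 w 0.0435 F [ 0.   0.  -0.9] tcp [ 0.6235 -0.1791  0.0508]
True
down t 15.9 w 0.0438 F [-0.  -0.1 -1. ] tcp [ 0.6226 -0.1795  0.0254]
open t 16.6 w 0.0622 F [-0.1  0.1  0.2] tcp [ 0.6227 -0.1795  0.0255]
end t 18.9 w 0.0619 F [-0.4  0.1 -0.1] tcp [ 0.56   -0.16    0.2596]
```

View pics/afterTray.png

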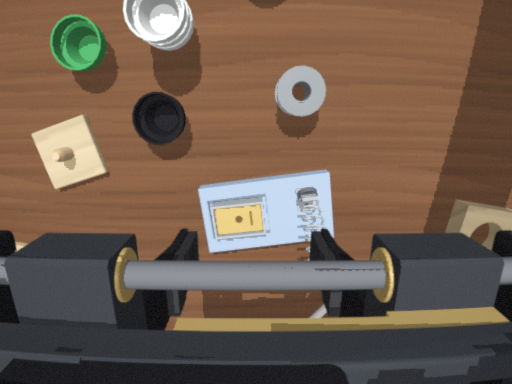

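View pics/cropnest.png

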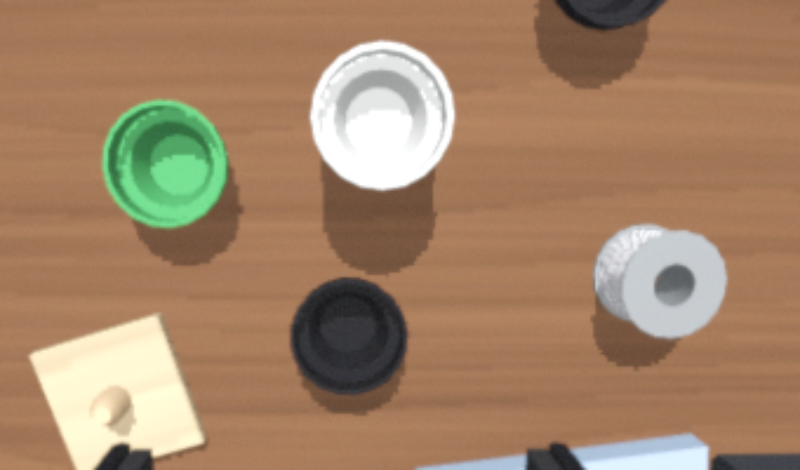

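The tray sits square in the well at (239,217). In the crop, the white nest at (382,115) is the only whitish one, and it is tall. The green pot at (165,163) and black pot at (349,335) are the look-alikes, so they stay. Next are the reel and then the tape, with a check after each.

```bash
python3 - <<'E'
from h import *
f=np.load("afterTray.npz"); m=robot.camera_model("wrist")
print("tray",face(m,f["T"],f["d"],(.6227,-.1795),.036,.05,.004,"r"))
r=(.4644,-.1057); s=(.5063,.3788); y=np.pi
pick(r,.009,y)
robot.move_linear([*r,.05],rate=.06); robot.move_linear([*r,.2],rate=.25); st("up")
robot.move_ptp([*s,.2],[np.pi,0,y]); robot.move_linear([*s,.095],rate=.15); robot.wait(.2); st("over")
ok=lower(s,.018,step=.004); print(ok); st("down")
if ok:
    robot.set_gripper(.075); st("open"); robot.move_linear([*s,.2],rate=.2)
    robot.move_ptp([.53,.33,.26],[np.pi,0,y]); robot.wait(.2); m,T,im,d=wrist("afterReel")
    print("reel",face(m,T,d,s,.054,.05,.005)," tape",face(m,T,d,(.3957,.2913),.019,.05)); st("end")
E
```

```text
tray [ 0.6227 -0.1802  0.0462  0.0664  6.2535]
at t 21.5 w 0.0869 F [ 0.5 -0.2 -0. ] tcp [ 0.4646 -0.1058  0.0094]
gripped t 22.3 w 0.0566 F [-0.5  0.2  2.3] tcp [ 0.4645 -0.1058  0.0091]
up t 23.9 w 0.0562 F [-0.1  0.6 -4.2] tcp [ 0.4633 -0.1052  0.199 ]
over t 26.7 w 0.056 F [ 1.  -0.1 -2.7] tcp [0.507  0.3792 0.0963]
True
down t 31.7 w 0.0559 F [ 0.2  0.8 -2. ] tcp [0.5062 0.3788 0.0178]
open t 32.4 w 0.075 F [0.1 0.5 0.4] tcp [0.5064 0.3788 0.0181]
reel [0.5062 0.379  0.055  0.0551]  tape [0.3956 0.2915 0.0622 0.0633]
end t 34.1 w 0.0749 F [ 0.   0.7 -0. ] tcp [0.5287 0.3304 0.2582]
```

View pics/afterReel.png

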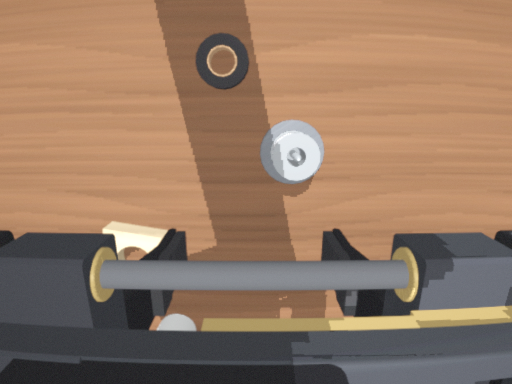

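The reel lies on the base with the spindle showing through its bore at (296,155). The tape at (222,61) is unmoved. Tape next, then a close look at the pot holder.

```bash
python3 - <<'E'
from h import *
r=(.3956,.2915); s=(.5371,-.4062); y=np.pi
pick(r,.004,y)
robot.move_linear([*r,.04],rate=.06); robot.move_linear([*r,.2],rate=.25); st("up")
robot.move_ptp([*s,.2],[np.pi,0,y]); robot.move_linear([*s,.055],rate=.2); robot.wait(.2); st("over")
ok=lower(s,.0165,step=.004); print(ok); st("down")
if ok:
    robot.set_gripper(.08); st("open"); robot.move_linear([*s,.2],rate=.2)
    robot.move_ptp([.54,-.33,.26],[np.pi,0,y]); robot.wait(.2); m,T,im,d=wrist("afterTape")
    print("tape",face(m,T,d,s,.031,.05,.004),"nest",face(m,T,d,(.385,-.26),.08,.05,.005))
    robot.move_ptp([.69,.166,.26],[np.pi,0,y]); robot.wait(.2); m,T,im,d=wrist("holder")
    print("holder",face(m,T,d,(.655,.166),.03,.075,.005,"r"))
    P=cloud(m,T,d); c=P[(np.hypot(P[...,0]-.8,P[...,1]-.22)<.08)&(d>0)]; print("cup top",c[:,2].max(),c[c[:,2]>.05][:,:2].min(0) if (c[:,2]>.05).any() else 0)
    # hole edge: below-top points inside block outline, ray on z=.03
    k=((P[...,2]<.026)&(np.hypot(P[...,0]-.655,P[...,1]-.166)<.036)).astype(np.uint8)
    st("end")
a=cv2.imread("pics/afterTape.png");b=cv2.imread("pics/holder.png")
cv2.imwrite("pics/pair.png",cv2.resize(np.hstack([a,b]),(800,300)))
E
```

```text
at t 36.6 w 0.0872 F [ 0.  -0.8  0.9] tcp [0.3958 0.2916 0.0044]
gripped t 37.3 w 0.0622 F [0.1 1.1 3.2] tcp [0.3957 0.2916 0.0042]
up t 38.9 w 0.0619 F [ 0.8 -0.4 -0.9] tcp [0.3947 0.2911 0.199 ]
over t 42.5 w 0.0621 F [ 0.2 -0.3 -1.1] tcp [ 0.5379 -0.407   0.0568]
True
down t 45.2 w 0.0626 F [-0.9 -0.7 -0.5] tcp [ 0.5371 -0.4062  0.0165]
open t 45.9 w 0.0799 F [-0.3 -0.4  0. ] tcp [ 0.5371 -0.4062  0.0165]
tape [ 0.5369 -0.406   0.0624  0.0635] nest [ 0.3858 -0.2596  0.0601  0.0619]
holder [ 0.6561  0.1652  0.091   0.0904 80.6201]
cup top 0.10454217646028136 [0.74738079 0.17508414]
end t 49.8 w 0.0799 F [ 0.2 -0.4 -0.1] tcp [0.6902 0.165  0.26  ]
```

View pics/pair.png

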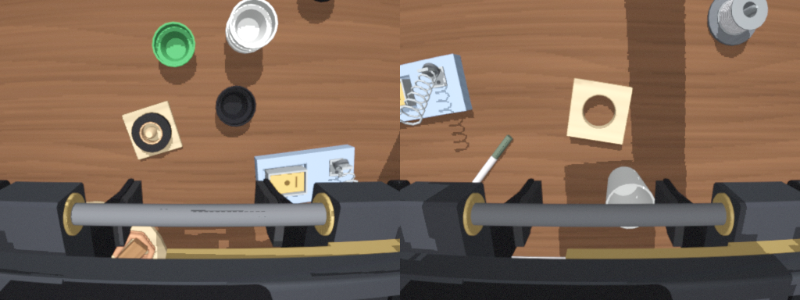

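The tape lies flat on the post base at (151,132). The holder hole is at (598,110), and the cup at (630,187) leaves enough room. Next I grip only the top pot's band, lift slowly, and look before moving on.

```bash
python3 - <<'E'
from h import *
r=(.3854,-.2598); y=np.pi
for n in("R",):
    f=np.load("wR.npz"); P=cloud(robot.camera_model("wrist"),f["T"],f["d"]); k=np.hypot(P[...,0]-r[0],P[...,1]-r[1])
    z=P[(k>.026)&(k<.032)&(P[...,2]>.07)][:,2]; print("rim z",np.median(z),z.max())
pick(r,.0635,y,zs=.18)
robot.move_linear([*r,.13],rate=.04); st("up")
im,d=robot.capture("scene"); cv2.imwrite("pics/lift.png",cv2.resize(im[170:330,80:280],(800,640))[:600])
E
```

```text
rim z 0.42445911268789854 0.42445911268789854
at t 53.2 w 0.0867 F [-0.8  0.2 -0.4] tcp [ 0.3857 -0.2601  0.0641]
gripped t 54.0 w 0.06 F [-1.  -0.1  4.3] tcp [ 0.3855 -0.2599  0.0637]
up t 55.8 w 0.0601 F [ 0.1  0.1 -1.2] tcp [ 0.3853 -0.2597  0.1298]
```

View pics/lift.png

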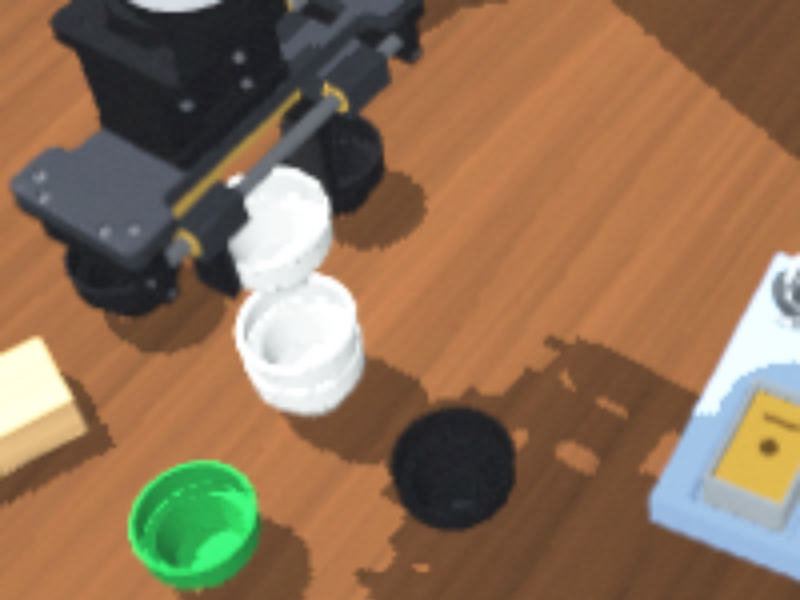

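The two lower pots stand nested at (300,340) and only the top pot is lifted, at (283,230). I'll check its level from the scene depth before carrying it.

```bash
python3 - <<'E'
from h import *
from scipy.optimize import least_squares
im,d=robot.capture("scene"); m=robot.camera_model("scene"); P=cloud(m,m["pose"],d)
hsv=cv2.cvtColor(im,cv2.COLOR_BGR2HSV)
k=(hsv[...,1]<50)&(hsv[...,2]>120)&(np.hypot(P[...,0]-.3874,P[...,1]+.262)<.04)&(P[...,2]>.085)&(P[...,2]<.16)
Q=P[k]; c=np.array([.387,-.2625]); rr=np.hypot(*(Q[:,:2]-c).T)
print(len(Q),np.percentile(Q[:,2],[1,10,50,90,99]).round(4))
o=Q[rr>.027]; az=np.degrees(np.arctan2(o[:,1]-c[1],o[:,0]-c[0]))
for a in range(-180,180,30):
    q=o[(az>=a)&(az<a+30)]
    if len(q)>5: print(a,len(q),"z",q[:,2].min().round(4),q[:,2].max().round(4))
# band cylinder with tilted axis
band=o[(o[:,2]<.142)&(o[:,2]>.128)]
def res(p):
    ax=np.array([p[2],p[3],1]);ax/=np.linalg.norm(ax); v=band-[p[0],p[1],.136]; return np.linalg.norm(np.cross(v,ax),axis=1)-.031
s=least_squares(res,[*c,0,0],loss="soft_l1",f_scale=.001); print(len(band),s.x.round(4),"tilt deg",np.degrees(s.x[2:]).round(1))
E
```

```text
604 [0.1067 0.1093 0.1284 0.1447 0.1473]
-90 22 z 0.1273 0.1473
-60 47 z 0.1272 0.1468
-30 43 z 0.1276 0.1473
0 36 z 0.1275 0.1484
30 13 z 0.1322 0.1464
60 38 z 0.1262 0.1471
90 54 z 0.1265 0.1486
120 39 z 0.1263 0.1456
150 8 z 0.1266 0.1465
184 [ 0.3843 -0.2636  0.0138  0.0516] tilt deg [0.8 3. ]
```

The rim is at 0.147 m all round, so the pot hangs level. Now I carry it to the holder.

```bash
python3 - <<'E'
from h import *
r=(.3854,-.2598); s=(.6556,.1656); y=np.pi
robot.move_linear([*r,.2],rate=.2)
robot.move_ptp([*s,.2],[np.pi,0,y]); robot.move_linear([*s,.075],rate=.15); robot.wait(.3); st("over")
ok=lower(s,.0345,fmax=5,step=.003); print(ok); st("down")
robot.wait(.3)
im,d=robot.capture("scene"); cv2.imwrite("pics/inhole.png",cv2.resize(im[130:250,290:450],(800,600)))
E
```

```text
over t 59.5 w 0.0601 F [ 0.1 -0.3 -0.8] tcp [0.656  0.1657 0.0758]
True
down t 63.0 w 0.0599 F [ 0.4  0.3 -0.4] tcp [0.6554 0.1656 0.0343]
```

View pics/inhole.png

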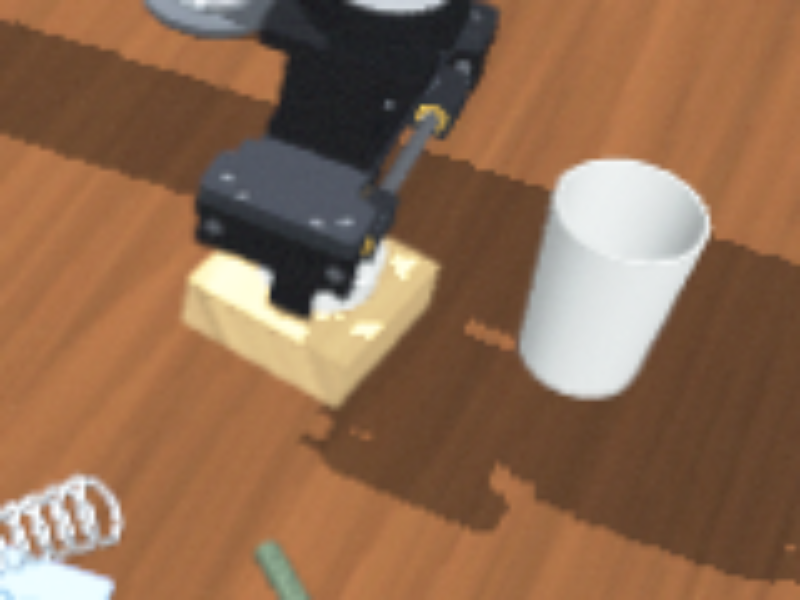

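The pot is down in the hole, with its band just above the block at (345,290) and no contact force. I release it, back off and check everything.

```bash
python3 - <<'E'
from h import *
s=(.6556,.1656)
robot.set_gripper(.08); st("open"); robot.move_linear([*s,.2],rate=.12)
robot.move_ptp([.69,.166,.26],[np.pi,0,np.pi]); robot.wait(.3); m,T,im,d=wrist("wpot")
print("pot rim",face(m,T,d,s,.05,.045,.004))
P=cloud(m,T,d); q=P[(np.hypot(P[...,0]-s[0],P[...,1]-s[1])<.036)&(P[...,2]>.046)]
A=np.c_[q[:,:2]-s,np.ones(len(q))]; print("rim plane",np.linalg.lstsq(A,q[:,2],rcond=None)[0].round(4))
robot.move_ptp([.48,.03,.3],[np.pi,0,np.pi]); robot.wait(.2)
im,d=robot.capture("top"); m=robot.camera_model("top"); cv2.imwrite("pics/top_end.png",im)
for n,c,z,k in(("tray",(.6227,-.18),.036,"r"),("reel",(.5063,.3788),.054,"circle"),("tape",(.537,-.406),.031,"circle"),("mid",(.3854,-.2598),.06,"circle"),("pot",s,.05,"circle")): print(n,face(m,m["pose"],d,c,z,.05,.0045,k))
st("end")
E
```

```text
open t 64.1 w 0.08 F [0.1 0.8 0.3] tcp [0.6556 0.1656 0.0345]
pot rim [0.6558 0.1655 0.0612 0.0616]
rim plane [ 3.1566 -0.0525  0.3372]
tray [ 0.6224 -0.1794  0.0458  0.0673  6.542 ]
reel [0.5062 0.3783 0.0541 0.0548]
tape [ 0.5365 -0.4048  0.0603  0.0624]
mid [ 0.3853 -0.2602  0.06    0.0612]
pot [0.6421 0.1667 0.0695 0.0867]
end t 67.6 w 0.08 F [ 0.1 -0.   0.4] tcp [0.4808 0.0303 0.2996]
```

View pics/top_end.png

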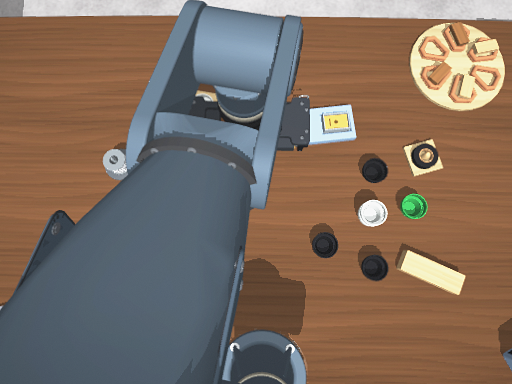

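View pics/wpot.png

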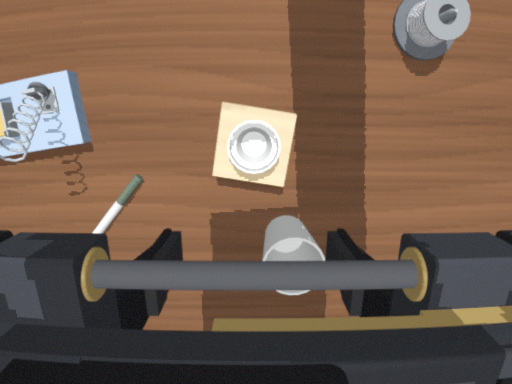

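The pot hangs centred in the holder at (254,147), and its rim gives a full 61 mm circle at 50 mm height, so it is level. The top view shows the tray, tape and reel in place, and the two lower pots still nested at (373,213). Handing in.

```bash
python3 -c "
from cell import robot
print(robot.close_job())"
```

```text
the job is handed in; nothing more can be done
None
```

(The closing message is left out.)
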